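Stop a mould stand from rocking with a wedge

ROBOT

A 6-joint arm with a two-finger parallel gripper is mounted at the origin on the work surface. World frame = base frame: x ahead of the robot, y to its left, z up, the work surface at z = 0. Lengths are in m, angles in rad, forces in N, time in s.
With the tool pointing down it reaches from about 0.275 to 0.775 m from the base axis. Payload 14.6 kg.
Tool frame: the origin (TCP) lies at the very end of the fingers, on their centre line; the grasp point (between the pads) lies ctrl.tcp_to_grasp behind it (ctrl.tcp_to_grasp is the distance from the TCP to the grasp point, in m); z points along the fingers, y is the line along which they close (so a half turn about z gives the same grasp; the last joint's range is limited). The gripper opens to 85 mm and grips with 20 to 120 N. Pads are 22 mm wide; open, the fingers measure 114 mm over their backs; the gripper's body (76 mm by 85 mm) begins 54 mm behind the grasp point. The pads swing forward as they close: fully open they stand 13 mm farther back than shut.
Start: joints at [1.083, 0.263, -0.048, 1.259, 0, 1.415], TCP at [0.172, 0.496, 0.231] pointing down, gripper open.
Joint ranges: [-2.65, 2.65], [-0.89, 1.7], [-1.18, 1.37], [-2.13, 2.11], [-1.35, 1.29], [-3.14, 3.14]. Speed limits (rad/s): [1.89, 1.89, 2.57, 2.79, 3.14, 3.14].

INTERFACE

Orientations are given as a unit quaternion [x, y, z, w].
In Python, from station import ctrl, eyes gives the robot as it stands.
- The arm moves only by the shell command python3 -m creep 'ROWS' [FORCE]. ROWS is JSON, a list of rows, each a list of 3 entries, a list of its own where there are three numbers: the opening, from -1 (shut) to 1 (fully open), then the shift along the world's x, y, z in mm, then the turn about the world's z in degrees. In form: [[fingers, [dx, dy, dz], yaw], ...]. A call has exactly 5 rows; each row shifts and turns the commanded pose from where the row before left it; what a row does not reach is not made up. A row lasts 1/12 s, in which the tool goes at most 41.7 mm and 7.16 degrees, less where a joint would pass 70% of its speed; a pose out of reach is approached as far as the arm can. A call with a gripper value outside its range is refused whole. The fingers move at their own pace and stop on an object; FORCE is the grip in N (left out, the last holds). Time passes only in rows, so rows that do not move let the fingers close, or fill a call up. It gives the time, the measured TCP pose, the force, the opening and the grip force at its end, in the units of the state.
- ctrl.get_state(): the state, without advancing time (a new reading comes with each control period).
- eyes.grab_frame(name): name is "scene" or "top" or "wrist"; returns a dict with "img" (420x560x3 uint8, red, green, blue), "vfov" (degrees; the focal length in pixels is half the picture's height over the tangent of half this angle, whatever the lens; pixels are square), "cx", "cy" (the principal point, pixels), "k1" (the pictures are not rectified: a ray, as slopes to the right and down, at radius r is drawn at 1 + k1 r^2 times it, then the intrinsics apply), "extrinsics" (4x4, takes a point from world to camera coordinates). Camera axes: x right, y down, z forward; pixel columns grow to the right and rows downward; lengths in m; the calibration is good to about 2 mm. A picture is of the moment at which its call begins. There is no depth.
- ctrl.close_job(): hands the job in; it is judged then, once.
Trained networks look in a picture, given as the dict that the camera call returned (one of the last four; its "shot" number tells which), for a name from the list of things; names that differ only in an ending like _2 or _b are one class to them, and where a whole thing is asked for, a point or a joint stands for the part that bears it (a point fixed in the world has none). Each returns a list of dicts, best first, with "confidence" (0 to 1); they miss things now and then, are a little off and sometimes report something else, mostly with a low value. They report only what shows in the picture. A call takes as long as a camera call. They do not tell look-alikes from the thing itself.
- eyes.recognise(picture, name): "xy" ([column, row] in pixels, amid what is visible of it).
The state is a dict: "time": time; "qpos": joint angles; "qd": joint speeds; "joint_torque": joint torques, N m; "position": TCP position; "eef_rot": TCP orientation; "force": force on the tool from outside, world axes, zero at the start; "wrist_torque": the same for the moment, N m; "finger_gap": finger opening in m; "finger_force": force on a finger pad.
Only numpy, scipy, OpenCV 4.12 (cv2) and the standard library are available. Lean on these libraries where they do the work, as an engineer would, in place of code of your own. Each camera call takes 0.05 s, during which the arm holds its last target. There are 200 camera calls.

TASK

The steel mould stand rocks because one of the four plaster bats under its feet is lower than the others. Press down gently over its feet one after another until you find the corner that tips down, then press another corner to bring the stand back level; slide the wooden wedge, nose first and flat on the bat, under the foot of the low corner just until it is snug, so that the stand sits level, and let go. Then prove it by pressing down over the wedged foot, and after that over the diagonally opposite foot: the stand must stay level; do not shove the stand along the bats, and leave the clay lid, the plaster mould and the brush alone.

Things in the scene. Friction and masses are not known exactly. Their poses are not given: they have to be found in the camera images.
- stand: loose steel mould stand, about 1.9 kg: flat plate 150 x 150 x 10 mm on four 20 mm thick feet with hemispherical ends (radius 10 mm), 64 mm from the middle along its x and y, one on each plaster bat. Origin: centre of its underside, level with the foot tips; its top is 32 mm above that, the plate's lower face 22 mm. Its weight is centred: unpressed it may lie level or tipped
- bed: fixed board 280 mm square, 8 mm thick, origin at the centre of its underside on the table, carrying four fixed plaster bats, each 130 mm square, 2 mm apart, sides along its x and y; the stand starts centred on it. Three bats have their tops 28 mm above the table; the fourth, any of them and not known beforehand, is 2.5 to 6 mm lower: a press over the foot there tips that corner down by as much
- corner_a (a point): point on the top face of the stand's plate, straight above foot a (11 mm from both edges of the plate); the axes are the stand's; diagonally opposite corner c
- corner_b (a point): point on the top face of the stand's plate, straight above foot b (11 mm from both edges of the plate); the axes are the stand's; diagonally opposite corner d
- corner_c (a point): point on the top face of the stand's plate, straight above foot c (11 mm from both edges of the plate); the axes are the stand's; diagonally opposite corner a
- corner_d (a point): point on the top face of the stand's plate, straight above foot d (11 mm from both edges of the plate); the axes are the stand's; diagonally opposite corner b
- wedge_grip (a point): grasp point of the loose wooden wedge (35 g), 24 mm above its flat underside, amid the upright grip at its thick end. The grip is 18 mm along x, 26 mm along y (pinch it along y) and 40 mm tall from the underside. x points to the thin nose, 64 mm from here; z up. It is snug when, past a tipped foot's first resistance, the push reaches about 3 N; friction then holds it
- wedge_mid (a point): point in the wedge's underside, on its middle line, 18 mm behind the nose (46 mm ahead of the grip along x). The wedge is 73 mm long, 26 mm wide: the grip takes 18 mm, then a plain ramp 55 mm long falls evenly from 9.75 mm to 1.5 mm thick at the nose. Same axes as the grip
- wedge: the same wedge; origin at the centre of its 73 mm long underside, x to the nose, z up
- lid: grey clay lid, a disc 104 mm across and 13 mm high; bystander, leave it where it is. Origin at the centre of its underside
- mould: white plaster mould, a drum 130 mm across and 50 mm high; bystander, leave it where it is. Origin at the centre of its underside
- brush: brush lying on the table; bystander, leave it where it is. Origin at the centre of its underside
Not all that is in view belongs to the job. Of the things that look like the wedge, the middle-sized one is meant. Several things have the shape of the stand; the one meant has the colours described above.

How it is judged:
By the outcome, as a careful person would: the job done as asked, in the order asked, and still so for the second after the job is handed in, with the robot touching nothing.
It also fails if it takes over 72 s, if anything falls off the work surface, if the arm or the gripper's body presses on something with over 40 N, if the wrist force passes 120 N, or if a joint passes its speed limit or range.

## Working session

There is one attempt and no reset: what is moved stays moved. The work goes in short steps, Python scripts to look and compute and a shell command to move; the robot and the scene stay as the last step left them, time stands still between calls to the robot, and variables do not carry over. Pictures are saved under pics/ and viewed, at most 10 in all, crops included, and the job is handed in when it is done.

```bash
ls; mkdir -p pics
cat > h.py <<'E'
import numpy as np, cv2
from station import ctrl, eyes
def K(f):
    h=f["img"].shape[0]; fl=h/2/np.tan(np.radians(f["vfov"])/2)
    return fl
def proj(f,P):
    P=np.atleast_2d(P); E=np.array(f["extrinsics"]); c=P@E[:3,:3].T+E[:3,3]
    s=c[:,:2]/c[:,2:]; r2=(s**2).sum(1,keepdims=True)
    return s*(1+f["k1"]*r2)*K(f)+[f["cx"],f["cy"]]
def ray(f,uv):
    d=(np.array(uv,float)-[f["cx"],f["cy"]])/K(f); s=d.copy()
    for _ in range(30): s=d/(1+f["k1"]*(s@s))
    E=np.array(f["extrinsics"]); R=E[:3,:3]
    return -R.T@E[:3,3], R.T@np.array([s[0],s[1],1])
def atz(f,uv,z):
    o,d=ray(f,uv); return o+d*(z-o[2])/d[2]
def save(f,n,crop=None,s=1):
    im=f["img"][:,:,::-1]
    if crop: im=im[crop[1]:crop[3],crop[0]:crop[2]]
    cv2.imwrite("pics/"+n,cv2.resize(im,None,fx=s,fy=s,interpolation=cv2.INTER_CUBIC))
E
python3 - <<'E'
from h import *
st=ctrl.get_state(); print(st["time"],st["position"],st["eef_rot"],st["force"],st["finger_gap"],ctrl.tcp_to_grasp)
a=eyes.grab_frame("top"); b=eyes.grab_frame("scene")
save(a,"top.png",None,1.4); save(b,"scene.png",None,1.4)
for f in (a,b):
  print(f["k1"],f["vfov"])
  for n in ["stand","corner_a","corner_b","corner_c","corner_d","wedge_grip","wedge_mid","bed"]:
    print(n,[(np.round(q["xy"]).tolist(),round(q["confidence"],2)) for q in eyes.recognise(f,n)])
E
```

```text
pics
0.0 [0.1713791  0.49594993 0.23080848] [ 1.65599223e-01  9.86192988e-01 -5.08762343e-04 -1.72426292e-04] [ 0.48493113  0.64909991 -0.42726652] 0.08567924188496506 0.0187
0.04977430813311 44.068961165968744
stand [([104.0, 272.0], 0.77), ([297.0, 171.0], 0.73), ([427.0, 302.0], 0.68)]
corner_a [([423.0, 297.0], 0.91), ([109.0, 271.0], 0.74), ([298.0, 172.0], 0.65)]
corner_b [([423.0, 297.0], 0.91), ([109.0, 271.0], 0.74), ([298.0, 172.0], 0.65)]
corner_c [([423.0, 297.0], 0.91), ([109.0, 271.0], 0.74), ([298.0, 172.0], 0.65)]
corner_d [([423.0, 297.0], 0.91), ([109.0, 271.0], 0.74), ([298.0, 172.0], 0.65)]
wedge_grip [([163.0, 220.0], 0.89), ([190.0, 178.0], 0.74), ([174.0, 253.0], 0.61)]
wedge_mid [([191.0, 179.0], 0.75), ([163.0, 222.0], 0.67), ([175.0, 255.0], 0.65)]
bed [([275.0, 220.0], 0.63)]
-0.07172550249483967 49.3943107906409
stand [([299.0, 115.0], 0.84), ([294.0, 242.0], 0.75), ([131.0, 279.0], 0.63)]
corner_a [([291.0, 237.0], 0.93), ([300.0, 113.0], 0.91), ([129.0, 281.0], 0.57)]
corner_b [([291.0, 237.0], 0.93), ([300.0, 113.0], 0.91), ([129.0, 281.0], 0.57)]
corner_c [([291.0, 237.0], 0.93), ([300.0, 113.0], 0.91), ([129.0, 281.0], 0.57)]
corner_d [([291.0, 237.0], 0.93), ([300.0, 113.0], 0.91), ([129.0, 281.0], 0.57)]
wedge_grip [([337.0, 182.0], 0.65), ([290.0, 151.0], 0.55), ([318.0, 156.0], 0.49)]
wedge_mid [([337.0, 183.0], 0.72)]
bed [([315.0, 294.0], 0.65)]
```

View pics/top.png

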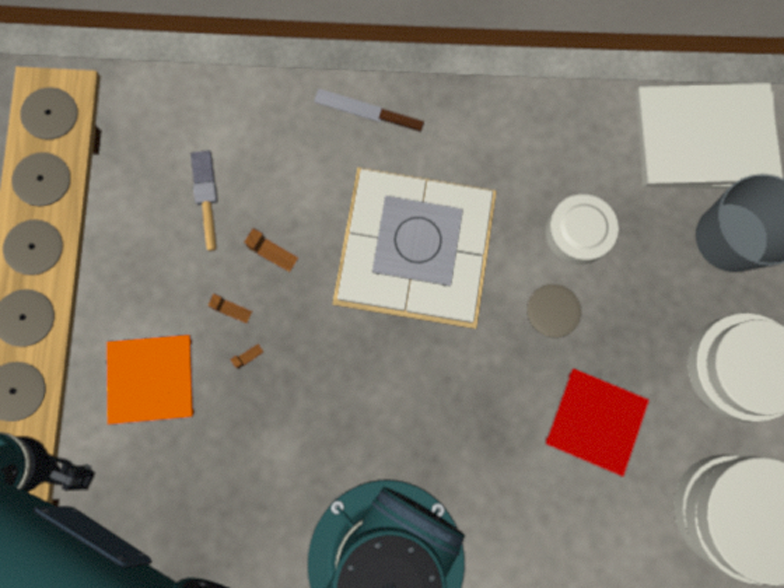

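View pics/scene.png

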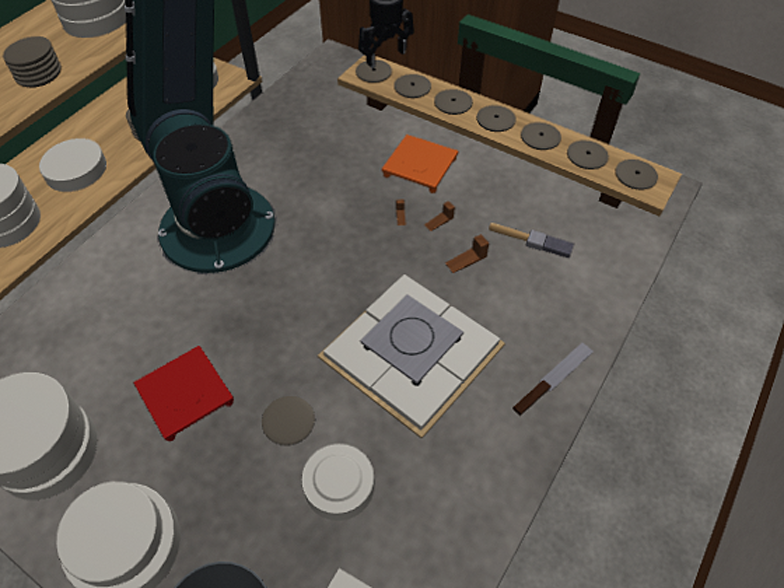

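The top view shows the steel-grey stand at about (297,171). Orange (104,272) and red (427,302) stands are look-alikes. There are three wedges: large (193,178), middle (164,220) and small (176,254). I choose the grey stand and the middle wedge, and check the sizes and a crop.

Run:
```python
from h import *
a=eyes.grab_frame("top"); im=a["img"].astype(int)
hsv=cv2.cvtColor(a["img"],cv2.COLOR_RGB2HSV)
print("stand px",im[165,285],im[200,250+0],"wood",im[222,168],im[240,140])
# stand
sub=np.zeros(im.shape[:2],bool); sub[130:215,255:340]=1
m=(sub&(im[:,:,2]-im[:,:,0]>8)).astype(np.uint8)
n,l,s,c=cv2.connectedComponentsWithStats(m); i=1+np.argmax(s[1:,4])
pts=np.argwhere(l==i)[:,::-1].astype(np.float32)
box=cv2.boxPoints(cv2.minAreaRect(pts)); print("stand box",box.round(1).tolist(),s[i,4])
P=np.array([atz(a,u,.060) for u in box]); print((P*1000).round(1).tolist(),"centre",P.mean(0), np.linalg.norm(P-np.roll(P,1,0),axis=1))
# bed board box
# wedges
sub[:]=0; sub[155:275,140:220]=1
m=(sub&(hsv[:,:,0]<14)&(hsv[:,:,1]>110)).astype(np.uint8)
n,l,s,c=cv2.connectedComponentsWithStats(m)
for i in range(1,n):
  if s[i,4]<40: continue
  pts=np.argwhere(l==i)[:,::-1].astype(np.float32); r=cv2.minAreaRect(pts); b=cv2.boxPoints(r)
  P=np.array([atz(a,u,.01) for u in b]); L=np.linalg.norm(P-np.roll(P,1,0),axis=1)
  print("wedge",c[i],s[i,4],P.mean(0).round(4),L.round(4), (P*1000).round(0)[:,:2].tolist())
big=np.hstack([cv2.resize(a["img"][120:225,245:350],(420,420),interpolation=2),cv2.resize(a["img"][195:255,130:190],(370,420),interpolation=2)])
cv2.imwrite("pics/crop1.png",big[:,:,::-1])
```

```text
stand px [144 143 150] [210 209 194] wood [122  78  35] [131 127 122]
stand box [[303.0, 178.0], [304.0, 177.0], [305.0, 178.0], [304.0, 179.0]] 4
[[560.5, -54.2, 60.0], [563.3, -56.7, 60.0], [560.7, -59.4, 60.0], [557.9, -56.8, 60.0]] centre [ 0.56062062 -0.05677815  0.06      ] [0.00373268 0.00379214 0.00373428 0.00379087]
```

View pics/crop1.png

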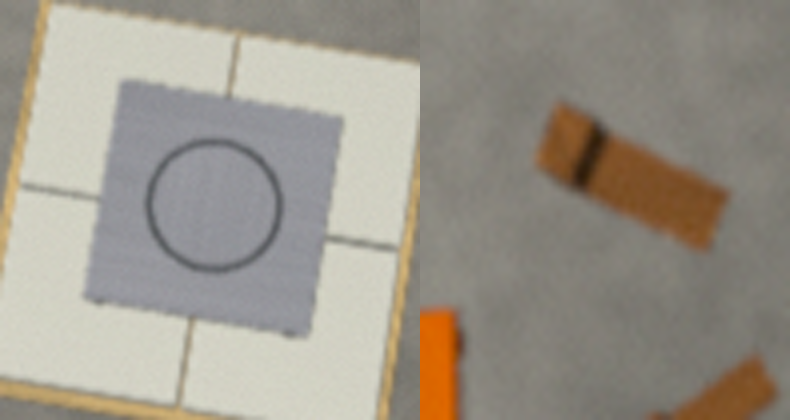

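The crop confirms the grey stand on its bats. Its plate corners are near (275,140), (331,149), (323,204) and (266,195). The middle wedge has its grip at upper left (152,213) and its nose at lower right (178,226).

Run:
```python
from h import *
a=eyes.grab_frame("top")
c=np.array([(119,79),(344,117),(311,336),(85,300)])/4+[245,120]
P=np.array([atz(a,u-.4,.060) for u in c]);C=P.mean(0)
print((P*1000).round(1)[:,:2].tolist(),C,np.linalg.norm(P-np.roll(P,1,0),axis=1))
e=P[0]-P[3]+P[1]-P[2]; th=np.arctan2(e[1],e[0]);print("th",np.degrees(th))
for k,(sx,sy) in enumerate([(1,1),(1,-1),(-1,-1),(-1,1)]):
  v=64*np.array([sx,sy]);print((sx,sy),(C[:2]*1000+[v[0]*np.cos(th)-v[1]*np.sin(th),v[0]*np.sin(th)+v[1]*np.cos(th)]).round(1))
w=np.array([(558,102),(535,163),(729,190),(708,250),(604,122),(580,190)],float)
w=(w-[420,0])/[370/60,7]+[130,195]
z=[.04,.04,.0015,.0015,.04,.04]
Q=np.array([atz(a,u-.4,zz) for u,zz in zip(w,z)]);print((Q*1000).round(1).tolist())
n=(Q[2]+Q[3])/2; b=(Q[0]+Q[1])/2; f=(Q[4]+Q[5])/2
d=(n-b)[:2];L=np.linalg.norm(d);print("yaw",np.degrees(np.arctan2(d[1],d[0])),L,"width",np.linalg.norm(Q[2]-Q[3]),"grip centre",n[:2]-64e-3*d/L, "nose",n, 'grip2',(b+f)/2)
R=np.array(ctrl.get_state()["eef_rot"])
from scipy.spatial.transform import Rotation as RR
print(RR.from_quat(R).as_matrix().round(3).tolist())
```

```text
[[663.5, 23.9], [642.5, -125.9], [493.8, -105.7], [512.8, 41.6]] [ 0.578159   -0.04151489  0.06      ] [0.15166562 0.15124012 0.1501097  0.14856959]
th -7.213544262055537
(1, 1) [649.7  13.9]
(1, -1) [ 633.6 -113. ]
(-1, -1) [506.6 -97. ]
(-1, 1) [522.7  30. ]
[[468.6, 336.0, 40.0], [445.4, 343.8, 40.0], [443.9, 269.1, 1.5], [420.6, 276.6, 1.5], [461.7, 316.3, 40.0], [435.9, 324.4, 40.0]]
yaw -110.25695309247052 0.07146587459182686 width 0.024491349866907014 grip centre [0.45444471 0.33290281] nose [0.43228594 0.27286126 0.0015    ] grip2 [0.45291704 0.33013795 0.04      ]
[[-0.945, 0.327, -0.0], [0.327, 0.945, -0.0], [0.0, -0.0, -1.0]]
```

```bash
python3 -m creep '[[-1,[20,-28,0],0],[-1,[20,-28,0],0],[-1,[20,-28,0],0],[-1,[20,-28,0],0],[-1,[20,-28,0],0]]' 40
python3 -m creep '[[-1,[24,-32,-5],0],[-1,[24,-32,-5],0],[-1,[24,-32,-5],0],[-1,[24,-32,-5],0],[-1,[24,-32,-5],0]]'
python3 -m creep '[[-1,[24,-32,-12],0],[-1,[24,-32,-12],0],[-1,[24,-32,-12],0],[-1,[24,-32,-12],0],[-1,[24,-32,-12],0]]'
```

```text
time: 1.42
position: [0.272, 0.3549, 0.2314]
eef_rot: [0.165, 0.986, 0.0, 0.0]
force: [1.1, 0.8, 1.1]
finger_gap: 0.0257
finger_force: 0.0
time: 1.83
position: [0.3923, 0.1944, 0.2063]
eef_rot: [0.166, 0.986, 0.0, 0.0]
force: [1.0, 0.5, 0.3]
finger_gap: -0.0001
finger_force: 0.0
time: 2.25
position: [0.5121, 0.0346, 0.1459]
eef_rot: [0.166, 0.986, 0.0, 0.0]
force: [0.8, 0.4, 0.3]
finger_gap: -0.0002
finger_force: 0.0
```

Run:
```python
from h import *
f=eyes.grab_frame("wrist")
im=f["img"].copy()
th=np.radians(-7.2)
for s in [(1,1),(1,-1),(-1,-1),(-1,1)]:
  for r,col in((75,(255,0,0)),(64,(0,255,0))):
    v=np.array(s)*r
    p=proj(f,[.5782+(v[0]*np.cos(th)-v[1]*np.sin(th))/1e3,-.0415+(v[0]*np.sin(th)+v[1]*np.cos(th))/1e3,.06])[0]
    print(s,r,p.round(1)); cv2.drawMarker(im,tuple(int(x) for x in p),col,0,12,1)
cv2.imwrite("pics/w1.png",im[:,:,::-1])
```

```text
(1, 1) 75 [319.7 359.8]
(1, 1) 64 [306.3 352.6]
(1, -1) 75 [169.8 384.4]
(1, -1) 64 [177.  374.1]
(-1, -1) 75 [113.5 248.5]
(-1, -1) 64 [130.4 257.7]
(-1, 1) 75 [288.8 213.4]
(-1, 1) 64 [278.3 228.6]
```

View pics/w1.png

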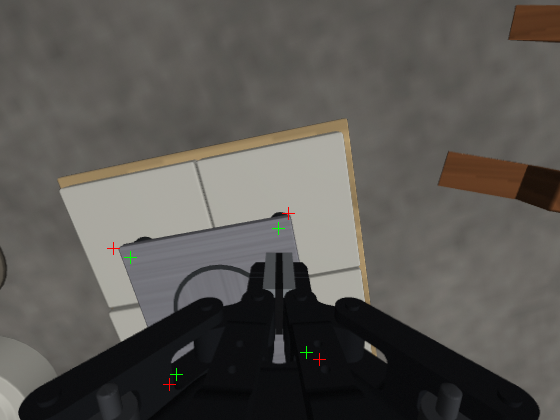

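The wrist view shows the stand's near edge from (121,247) to (289,215). My predicted marks agree to about 3 mm, so I press the first corner.

```bash
python3 -m creep '[[-1,[6,-3,-25],0],[-1,[4,-2,-25],0],[-1,[0,0,-20],0],[-1,[0,0,-8],0],[-1,[0,0,0],0]]'
python3 -m creep '[[-1,[0,0,-1],0],[-1,[0,0,-1],0],[-1,[0,0,-1],0],[-1,[0,0,0],0],[-1,[0,0,0],0]]'
python3 -m creep '[[-1,[0,0,-1],0],[-1,[0,0,-1],0],[-1,[0,0,-1],0],[-1,[0,0,0],0],[-1,[0,0,0],0]]'
```

```text
time: 2.72
position: [0.5201, 0.0317, 0.067]
eef_rot: [0.166, 0.986, -0.0, -0.001]
force: [-0.3, 0.4, 0.2]
finger_gap: -0.0003
finger_force: 0.0
time: 3.13
position: [0.5215, 0.0316, 0.066]
eef_rot: [0.166, 0.986, 0.0, 0.0]
force: [0.2, 1.1, 0.1]
finger_gap: -0.0002
finger_force: 0.0
time: 3.55
position: [0.5212, 0.0316, 0.0623]
eef_rot: [0.166, 0.986, -0.0, -0.0]
force: [1.3, -0.3, 0.6]
finger_gap: 0.0001
finger_force: 0.0
```

```bash
for i in 1; do python3 -m creep '[[-1,[0,0,-1],0],[-1,[0,0,0],0],[-1,[0,0,-1],0],[-1,[0,0,0],0],[-1,[0,0,0],0]]'
python3 -m creep '[[-1,[0,0,-1],0],[-1,[0,0,0],0],[-1,[0,0,0],0],[-1,[0,0,0],0],[-1,[0,0,0],0]]';done
```

```text
time: 3.97
position: [0.5212, 0.0316, 0.0604]
eef_rot: [0.166, 0.986, -0.0, -0.0]
force: [0.1, -0.5, -0.3]
finger_gap: -0.0001
finger_force: 0.0
time: 4.38
position: [0.5214, 0.0316, 0.0596]
eef_rot: [0.166, 0.986, 0.0, 0.0]
force: [-0.4, 1.0, 3.6]
finger_gap: -0.0002
finger_force: 2.0
```

```bash
python3 -m creep '[[-1,[0,0,-1],0],[-1,[0,0,0],0],[-1,[0,0,0],0],[-1,[0,0,0],0],[-1,[0,0,0],0]]'
```

```text
time: 4.8
position: [0.5218, 0.0318, 0.0592]
eef_rot: [0.166, 0.986, 0.0, 0.001]
force: [-2.3, 3.3, 15.8]
finger_gap: -0.0003
finger_force: 7.6
```

First corner is solid at z≈59.5. Next is the near-right corner.

```bash
python3 -m creep '[[-1,[0,0,14],0],[-1,[-4,-32,0],0],[-1,[-4,-32,0],0],[-1,[-3,-31,0],0],[-1,[-3,-31,-6],0]]'
python3 -m creep '[[-1,[0,0,-4],0],[-1,[0,0,0],0],[-1,[0,0,-1],0],[-1,[0,0,-1],0],[-1,[0,0,0],0]]'
python3 -m creep '[[-1,[0,0,-1],0],[-1,[0,0,0],0],[-1,[0,0,0],0],[-1,[0,0,0],0],[-1,[0,0,0],0]]'
```

```text
time: 5.22
position: [0.5073, -0.0958, 0.067]
eef_rot: [0.165, 0.986, -0.0, 0.001]
force: [1.5, 0.4, -0.1]
finger_gap: 0.0001
finger_force: 0.0
time: 5.63
position: [0.5073, -0.0936, 0.0604]
eef_rot: [0.165, 0.986, 0.0, -0.0]
force: [0.1, 0.6, -0.4]
finger_gap: 0.0001
finger_force: 0.0
time: 6.05
position: [0.5073, -0.0943, 0.0595]
eef_rot: [0.166, 0.986, -0.0, 0.0]
force: [0.6, -0.6, 0.3]
finger_gap: -0.0001
finger_force: 0.0
```

```bash
python3 -m creep '[[-1,[0,0,-1],0],[-1,[0,0,0],0],[-1,[0,0,0],0],[-1,[0,0,0],0],[-1,[0,0,0],0]]'
python3 -m creep '[[-1,[0,0,-0.5],0],[-1,[0,0,0],0],[-1,[0,0,0],0],[-1,[0,0,0],0],[-1,[0,0,0],0]]'
```

```text
time: 6.47
position: [0.5072, -0.0944, 0.0584]
eef_rot: [0.166, 0.986, 0.0, -0.0]
force: [0.4, 0.3, 0.8]
finger_gap: -0.0001
finger_force: 0.0
time: 6.88
position: [0.5072, -0.0945, 0.0579]
eef_rot: [0.166, 0.986, -0.0, -0.0]
force: [0.1, -0.1, -0.9]
finger_gap: -0.0005
finger_force: 0.0
```

```bash
python3 -m creep '[[-1,[0,0,-0.7],0],[-1,[0,0,0],0],[-1,[0,0,-0.7],0],[-1,[0,0,0],0],[-1,[0,0,0],0]]'
python3 -m creep '[[-1,[0,0,-0.7],0],[-1,[0,0,0],0],[-1,[0,0,0],0],[-1,[0,0,0],0],[-1,[0,0,0],0]]'
```

```text
time: 7.3
position: [0.5072, -0.0944, 0.0565]
eef_rot: [0.166, 0.986, 0.0, -0.0]
force: [-0.6, 0.6, -0.3]
finger_gap: 0.0
finger_force: 0.0
time: 7.72
position: [0.5073, -0.0945, 0.0559]
eef_rot: [0.166, 0.986, -0.0, 0.0]
force: [-1.3, 0.1, 4.8]
finger_gap: 0.0001
finger_force: 2.3
```

Second corner, near-right, gives only at z≈56 and is tipped about 3.8 mm low. That is the low corner. I press it a touch more, then press the opposite corner to level the stand.

```bash
python3 -m creep '[[-1,[0,0,-0.4],0],[-1,[0,0,0],0],[-1,[0,0,0],0],[-1,[0,0,0],0],[-1,[0,0,0],0]]'
python3 -m creep '[[-1,[0,0,12],0],[-1,[28,21,8],0],[-1,[28,21,0],0],[-1,[28,21,0],0],[-1,[28,21,0],0]]'
python3 -m creep '[[-1,[28,21,-3],0],[-1,[2,2,-5],0],[-1,[0,0,0],0],[-1,[0,0,-1],0],[-1,[0,0,0],0]]'
```

```text
time: 8.13
position: [0.5073, -0.0945, 0.0557]
eef_rot: [0.166, 0.986, -0.0, 0.0]
force: [-2.6, 0.7, 10.2]
finger_gap: -0.0
finger_force: 4.6
time: 8.55
position: [0.6205, -0.0093, 0.0755]
eef_rot: [0.166, 0.986, 0.0, 0.0]
force: [1.2, -0.2, 0.1]
finger_gap: 0.0002
finger_force: 0.0
time: 8.97
position: [0.6483, 0.012, 0.0663]
eef_rot: [0.166, 0.986, -0.0, -0.0]
force: [0.0, -0.2, -0.4]
finger_gap: -0.0003
finger_force: 0.0
```

```bash
python3 -m creep '[[-1,[0,0,-1],0],[-1,[0,0,0],0],[-1,[0,0,-1],0],[-1,[0,0,0],0],[-1,[0,0,0],0]]'
python3 -m creep '[[-1,[0,0,-1],0],[-1,[0,0,0],0],[-1,[0,0,-1],0],[-1,[0,0,0],0],[-1,[0,0,0],0]]'
```

```text
time: 9.38
position: [0.6492, 0.0123, 0.0646]
eef_rot: [0.166, 0.986, -0.0, 0.0]
force: [-0.2, -0.5, 1.2]
finger_gap: -0.0006
finger_force: 0.0
time: 9.8
position: [0.6492, 0.0126, 0.0623]
eef_rot: [0.166, 0.986, -0.0, -0.0]
force: [0.2, -0.6, 0.5]
finger_gap: 0.0003
finger_force: 0.0
```

```bash
python3 -m creep '[[-1,[0,0,-1],0],[-1,[0,0,0],0],[-1,[0,0,-1],0],[-1,[0,0,0],0],[-1,[0,0,0],0]]'
python3 -m creep '[[-1,[0,0,-0.7],0],[-1,[0,0,0],0],[-1,[0,0,0],0],[-1,[0,0,0],0],[-1,[0,0,0],0]]'
```

```text
time: 10.22
position: [0.6492, 0.0125, 0.0603]
eef_rot: [0.166, 0.986, -0.0, -0.0]
force: [0.8, 0.4, 1.0]
finger_gap: -0.0001
finger_force: 0.0
time: 10.63
position: [0.6493, 0.0126, 0.0598]
eef_rot: [0.166, 0.986, 0.0, 0.0]
force: [1.0, 0.9, 3.0]
finger_gap: -0.0
finger_force: 1.3
```

```bash
python3 -m creep '[[-1,[0,0,-0.5],0],[-1,[0,0,0],0],[-1,[0,0,0],0],[-1,[0,0,4],0],[-1,[0,0,20],0]]'
python3 -m creep '[[-1,[0,0,30],-7],[-1,[-15,24,14],-7],[-1,[-15,24,0],-7],[-1,[-15,24,0],-7],[-1,[-15,24,0],-7]]'
python3 -m creep '[[0.2,[-15,24,0],-7],[0.2,[-15,24,0],-7],[0.2,[-15,24,0],-7],[0.2,[-15,24,0],-7],[0.2,[-15,24,0],-7]]'
python3 -m creep '[[0.2,[-15,24,0],-7],[0.2,[-15,24,0],-7],[0.2,[-15,24,0],-7],[0.2,[-15,24,0],0],[0.2,[0,0,0],0]]'
python3 - <<'E'
from h import *
f=eyes.grab_frame("wrist"); save(f,"w2.png")
print(ctrl.get_state()["position"])
for n in ["wedge_grip","wedge_mid"]: print(n,[(np.round(q["xy"]).tolist(),round(q["confidence"],2)) for q in eyes.recognise(f,n)])
E
```

```text
time: 11.05
position: [0.6476, 0.0127, 0.0809]
eef_rot: [0.166, 0.986, -0.0, -0.002]
force: [-0.1, -1.0, -0.3]
finger_gap: -0.0001
finger_force: 0.0
time: 11.47
position: [0.5885, 0.1093, 0.1275]
eef_rot: [0.457, 0.889, 0.0, 0.0]
force: [-0.6, 0.3, -0.1]
finger_gap: -0.0001
finger_force: 0.0
time: 11.88
position: [0.5133, 0.2295, 0.1273]
eef_rot: [0.704, 0.711, -0.0, 0.0]
force: [0.1, 0.1, -0.1]
finger_gap: 0.0517
finger_force: 0.0
time: 12.3
position: [0.4517, 0.3275, 0.1273]
eef_rot: [0.819, 0.574, -0.0, -0.0]
force: [0.3, 0.8, -0.3]
finger_gap: 0.0511
finger_force: 0.0
[0.4529317  0.32611145 0.12728953]
wedge_grip [([279.0, 221.0], 0.67), ([186.0, 286.0], 0.63), ([422.0, 242.0], 0.59)]
wedge_mid [([280.0, 222.0], 0.89), ([424.0, 243.0], 0.63), ([185.0, 282.0], 0.56)]
```

View pics/w2.png

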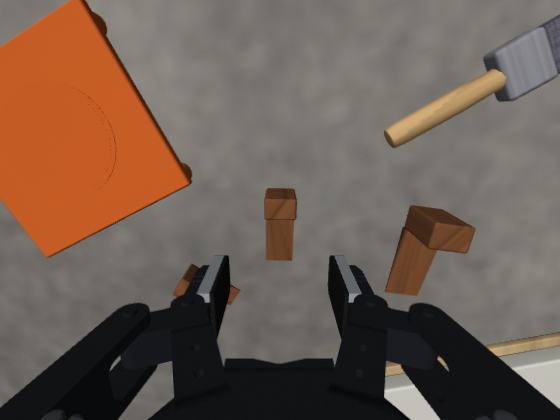

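The wrist view shows the middle wedge nearly aligned, with its grip at (281,204) and nose at (280,260). The brush, large wedge and orange stand are well clear. I compare it with the projected model.

Run:
```python
from h import *
from scipy.optimize import least_squares
from scipy.spatial.transform import Rotation as RR
f=eyes.grab_frame("wrist"); st=ctrl.get_state()
R=RR.from_quat(st["eef_rot"]).as_matrix(); print(st["position"],R[:,1], np.degrees(np.arctan2(R[1,1],R[0,1])))
g=np.array([[x,y,.04] for x in(-9,9) for y in(-13,13)]+[[64,13,.0015],[64,-13,.0015]])
def mod(p):
  c,s=np.cos(p[2]),np.sin(p[2]);q=g[:,:2]/1e3
  return np.c_[p[0]+c*q[:,0]-s*q[:,1],p[1]+s*q[:,0]+c*q[:,1],g[:,2]]
print(proj(f,mod([.4535,.3315,np.radians(-110)])).round(1).tolist())
im=cv2.cvtColor(f["img"],cv2.COLOR_RGB2HSV); m=((im[:,:,0]<14)&(im[:,:,1]>110)).astype(np.uint8); m[:, :250]=0;m[:,320:]=0;m[270:]=0
for r in range(184,264,6):
  x=np.where(m[r])[0]; print(r,x.min() if len(x) else None,x.max() if len(x) else None, f["img"][r,280])
```

```text
[0.45459113 0.32408833 0.12724128] [ 9.39284647e-01 -3.43138914e-01  1.95330047e-04] -20.068229903671885
[[257.8, 196.4], [290.6, 196.4], [258.3, 217.8], [290.3, 217.8], [288.3, 257.8], [262.0, 257.8]]
184 None None [118 115 110]
190 262 290 [66 41 25]
196 261 291 [74 46 28]
202 260 291 [114  72  43]
208 260 291 [120  75  45]
214 260 291 [116  73  44]
220 262 289 [106  66  39]
226 262 289 [106  67  40]
232 262 288 [105  66  39]
238 262 288 [96 60 36]
244 262 288 [98 61 37]
250 262 288 [100  63  37]
256 262 288 [102  64  38]
262 None None [109 106 101]
```

```bash
python3 -m creep '[[0.2,[-1,6,-30],0],[0.2,[0,0,-30],0],[0.2,[0,0,-30],0],[0.2,[0,0,-20],0],[0.2,[0,0,-10],0]]'
python3 -m creep '[[0.2,[0,0,-1],0],[0.2,[0,0,0],0],[-1,[0,0,0],0],[-1,[0,0,0],0],[-1,[0,0,0],0]]' 40
python3 -m creep '[[-1,[0,0,0],0],[-1,[0,0,0],0],[-1,[0,0,0],0],[-1,[0,0,20],0],[-1,[0,0,35],0]]'
```

```text
time: 12.92
position: [0.4527, 0.329, 0.0048]
eef_rot: [0.82, 0.573, -0.002, -0.0]
force: [-0.2, -0.4, -0.2]
finger_gap: 0.0513
finger_force: 0.0
time: 13.33
position: [0.4542, 0.3309, 0.0076]
eef_rot: [0.82, 0.573, 0.001, 0.0]
force: [0.1, -0.3, 6.3]
finger_gap: 0.0253
finger_force: 39.1
time: 13.75
position: [0.4518, 0.3298, 0.0602]
eef_rot: [0.819, 0.573, -0.002, -0.0]
force: [-0.7, -0.4, -0.3]
finger_gap: 0.0252
finger_force: 39.4
```

```bash
python3 -m creep '[[-1,[0,-10,25],7],[-1,[-3,-27,25],7],[-1,[-3,-27,0],7],[-1,[-3,-27,0],7],[-1,[-3,-27,0],7]]'
python3 -m creep '[[-1,[-3,-27,0],7],[-1,[-3,-27,0],7],[-1,[-3,-27,0],7],[-1,[-3,-27,0],7],[-1,[-3,-27,0],7]]'
python3 -m creep '[[-1,[-3,-27,0],7],[-1,[-3,-27,0],7],[-1,[-3,-27,0],7],[-1,[-3,-27,0],7],[-1,[-3,-27,0],5]]'
python3 -m creep '[[-1,[-2,-20,0],0],[-1,[0,-7,0],0],[-1,[0,0,0],0],[-1,[0,0,0],0],[-1,[0,0,0],0]]'
python3 - <<'E'
from h import *
from scipy.spatial.transform import Rotation as RR
f=eyes.grab_frame("wrist"); save(f,"w3.png"); st=ctrl.get_state()
R=RR.from_quat(st["eef_rot"]).as_matrix(); print(st["position"],np.degrees(np.arctan2(R[1,1],R[0,1])),st["force"],st["qpos"])
E
```

```text
time: 14.17
position: [0.4414, 0.2117, 0.1125]
eef_rot: [0.607, 0.795, 0.001, 0.001]
force: [1.2, -0.1, -0.4]
finger_gap: 0.0259
finger_force: 39.3
time: 14.58
position: [0.4263, 0.0766, 0.1121]
eef_rot: [0.34, 0.94, 0.0, 0.001]
force: [1.1, -0.4, -0.3]
finger_gap: 0.0257
finger_force: 39.3
time: 15.0
position: [0.4116, -0.0561, 0.1122]
eef_rot: [0.064, 0.998, -0.0, 0.001]
force: [0.5, 1.2, 0.4]
finger_gap: 0.025
finger_force: 39.3
time: 15.42
position: [0.4097, -0.0809, 0.1114]
eef_rot: [0.068, 0.998, 0.0, 0.0]
force: [0.7, 0.1, -0.7]
finger_gap: 0.0254
finger_force: 39.3
[ 0.40969694 -0.08082539  0.11135663] 82.28748453313175 [-0.00473578  0.48084593  0.48449843] [-3.90588498e-01  1.60516232e-01 -5.33403173e-01  8.76775379e-01
  1.64515584e-04 -2.55979691e-01]
```

View pics/w3.png

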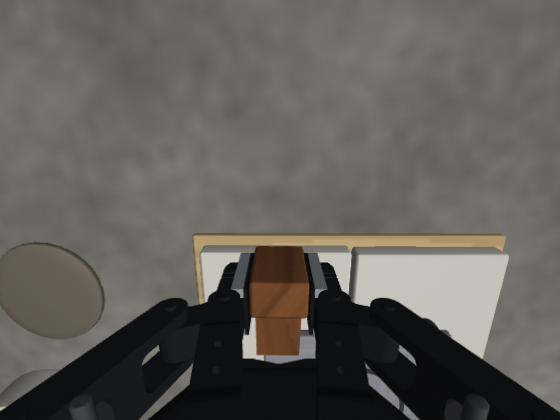

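The wrist view shows the wedge squarely held, with its grip at (279,282) and nose at (278,354), aligned with the bats. Next I check the stand and its feet in the scene view.

Run:
```python
from h import *
a=eyes.grab_frame("top");b=eyes.grab_frame("scene")
th=np.radians(-7.2)
out=[]
for f,cr in((a,(235,110,355,240)),(b,(225,190,365,315))):
  x0,y0,x1,y1=cr; s=4 if f is a else 3
  im=cv2.resize(f["img"][y0:y1,x0:x1],(400,500),interpolation=2); sx,sy=400/(x1-x0),500/(y1-y0)
  def mk(P,col):
    p=(proj(f,P)[0]+.5-[x0,y0])*[sx,sy]; cv2.drawMarker(im,tuple(int(v) for v in p),col,0,10,1)
  for s in [(1,1),(1,-1),(-1,-1),(-1,1)]:
    for r,z,col in((75,.06,(255,0,0)),(64,.038,(0,255,0))):
      v=np.array(s)*r
      mk([.5782+(v[0]*np.cos(th)-v[1]*np.sin(th))/1e3,-.0415+(v[0]*np.sin(th)+v[1]*np.cos(th))/1e3,z],col)
  out.append(im)
cv2.imwrite("pics/c2.png",np.hstack(out)[:,:,::-1])
```

```text
(no output)
```

View pics/c2.png

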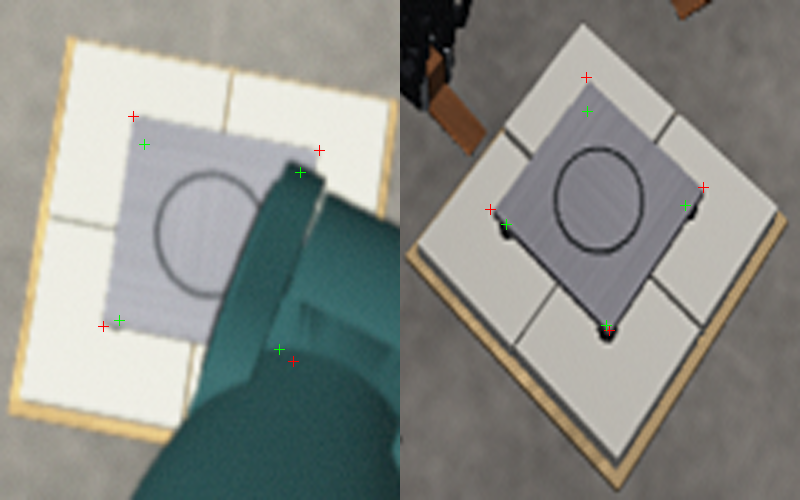

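Both views match my stand estimate within about 2 mm: left/low corner near (492,212) and its foot at (507,228) in the right half. The stand looks level. I lower the wedge in front of the low foot.

```bash
python3 -m creep '[[-1,[15,-4,-20],0],[-1,[5,-1,-20],0],[-1,[0,0,-20],0],[-1,[0,0,-13],0],[-1,[0,0,0],0]]'
python3 -m creep '[[-1,[0,0,-2],0],[-1,[0,0,0],0],[-1,[0,0,-2],0],[-1,[0,0,0],0],[-1,[0,0,0],0]]'
python3 -m creep '[[-1,[0,0,-1],0],[-1,[0,0,0],0],[-1,[0,0,-1],0],[-1,[0,0,0],0],[-1,[0,0,0],0]]'
```

```text
time: 15.98
position: [0.4284, -0.0857, 0.0362]
eef_rot: [0.067, 0.998, 0.001, -0.002]
force: [-1.5, 0.0, -0.5]
finger_gap: 0.0254
finger_force: 39.3
time: 16.4
position: [0.4299, -0.0868, 0.0347]
eef_rot: [0.068, 0.998, -0.0, 0.0]
force: [0.6, 0.2, 0.7]
finger_gap: 0.0255
finger_force: 39.3
time: 16.82
position: [0.4296, -0.0868, 0.0322]
eef_rot: [0.068, 0.998, 0.0, -0.0]
force: [-0.2, -0.4, -0.1]
finger_gap: 0.0254
finger_force: 39.3
```

```bash
python3 -m creep '[[-1,[0,0,-0.7],0],[-1,[0,0,0],0],[-1,[0,0,0],0],[-1,[0,0,0],0],[-1,[0,0,0],0]]'
python3 -m creep '[[-1,[0,0,-0.7],0],[-1,[0,0,0],0],[-1,[0,0,0],0],[-1,[0,0,0],0],[-1,[0,0,0],0]]'
```

```text
time: 17.23
position: [0.4297, -0.0868, 0.0316]
eef_rot: [0.068, 0.998, -0.0, 0.0]
force: [-0.5, -0.2, 2.7]
finger_gap: 0.0253
finger_force: 39.6
time: 17.65
position: [0.4296, -0.0869, 0.0314]
eef_rot: [0.068, 0.998, -0.0, 0.0]
force: [-5.6, 0.4, 18.0]
finger_gap: 0.0254
finger_force: 41.6
```

```bash
python3 -m creep '[[-1,[0,0,-0],0],[-1,[0,0,0.7],0],[-1,[0,0,0],0],[-1,[3,-0.4,0],0],[-1,[3,-0.4,0],0]]'
python3 -m creep '[[-1,[2,-0.3,0],0],[-1,[2,-0.3,0],0],[-1,[0,0,0],0],[-1,[0,0,0],0],[-1,[0,0,0],0]]'
python3 -m creep '[[-1,[2,-0.3,0],0],[-1,[2,-0.3,0],0],[-1,[0,0,0],0],[-1,[0,0,0],0],[-1,[0,0,0],0]]'
```

```text
time: 18.07
position: [0.4348, -0.0874, 0.0315]
eef_rot: [0.068, 0.998, -0.0, -0.001]
force: [-5.9, 0.4, 11.3]
finger_gap: 0.0256
finger_force: 40.6
time: 18.48
position: [0.4393, -0.0881, 0.0315]
eef_rot: [0.068, 0.998, 0.0, -0.0]
force: [-3.5, 0.4, 7.7]
finger_gap: 0.0254
finger_force: 40.3
time: 18.9
position: [0.4434, -0.0887, 0.0315]
eef_rot: [0.068, 0.998, 0.0, -0.0]
force: [-3.2, 0.3, 7.8]
finger_gap: 0.0257
finger_force: 40.2
```

```bash
python3 -m creep '[[-1,[0,0,0.3],0],[-1,[2,-0.3,0],0],[-1,[2,-0.3,0],0],[-1,[0,0,0],0],[-1,[0,0,0],0]]'
python3 -m creep '[[-1,[2,-0.3,0],0],[-1,[0,0,0],0],[-1,[0,0,0],0],[-1,[0,0,0],0],[-1,[0,0,0],0]]'
```

```text
time: 19.32
position: [0.4478, -0.0894, 0.0317]
eef_rot: [0.068, 0.998, 0.0, -0.0]
force: [-0.3, -0.3, -0.4]
finger_gap: 0.0255
finger_force: 39.1
time: 19.73
position: [0.4496, -0.0897, 0.0318]
eef_rot: [0.068, 0.998, 0.0, -0.0]
force: [0.1, -0.2, -0.6]
finger_gap: 0.0255
finger_force: 39.2
```

```bash
python3 -m creep '[[-1,[2,-0.3,-0.1],0],[-1,[0,0,0],0],[-1,[2,-0.3,0],0],[-1,[0,0,0],0],[-1,[0,0,0],0]]'
python3 -m creep '[[-1,[1,-0.1,0],0],[-1,[0,0,0],0],[-1,[0,0,0],0],[-1,[0,0,0],0],[-1,[0,0,0],0]]'
python3 -m creep '[[-1,[1,-0.1,0],0],[-1,[0,0,0],0],[-1,[0,0,0],0],[-1,[0,0,0],0],[-1,[0,0,0],0]]'
```

```text
time: 20.15
position: [0.4537, -0.0903, 0.0317]
eef_rot: [0.068, 0.998, 0.0, 0.0]
force: [-0.4, -0.3, -0.4]
finger_gap: 0.0254
finger_force: 39.2
time: 20.57
position: [0.4546, -0.0904, 0.0317]
eef_rot: [0.068, 0.998, -0.0, 0.0]
force: [0.2, -0.3, 0.6]
finger_gap: 0.0255
finger_force: 39.2
time: 20.98
position: [0.4557, -0.0905, 0.0317]
eef_rot: [0.068, 0.998, 0.0, 0.0]
force: [-0.4, 0.5, -0.9]
finger_gap: 0.0258
finger_force: 39.2
```

```bash
for i in 1; do python3 -m creep '[[-1,[1,-0.1,0],0],[-1,[0,0,0],0],[-1,[0,0,0],0],[-1,[0,0,0],0],[-1,[0,0,0],0]]'
python3 -m creep '[[-1,[1,-0.1,0],0],[-1,[0,0,0],0],[-1,[0,0,0],0],[-1,[0,0,0],0],[-1,[0,0,0],0]]'; done
```

```text
time: 21.4
position: [0.4566, -0.0906, 0.0317]
eef_rot: [0.068, 0.998, 0.0, -0.0]
force: [0.4, -0.2, -2.1]
finger_gap: 0.0255
finger_force: 39.2
time: 21.82
position: [0.4576, -0.0906, 0.0317]
eef_rot: [0.068, 0.998, 0.0, -0.0]
force: [-1.1, 0.1, -2.3]
finger_gap: 0.0258
finger_force: 39.2
```

```bash
python3 -m creep '[[-1,[1,-0.1,0],0],[-1,[0,0,0],0],[-1,[0,0,0],0],[-1,[0,0,0],0],[-1,[0,0,0],0]]'
```

```text
time: 22.23
position: [0.4586, -0.0907, 0.0317]
eef_rot: [0.068, 0.998, 0.0, -0.0]
force: [-0.6, 0.2, -1.8]
finger_gap: 0.0255
finger_force: 39.3
```

```bash
python3 -m creep '[[-1,[0,0,-0.15],0],[-1,[0.7,-0.1,0],0],[-1,[0,0,0],0],[-1,[0,0,0],0],[-1,[0,0,0],0]]'
python3 -m creep '[[-1,[0.7,-0.1,0],0],[-1,[0,0,0],0],[-1,[0,0,0],0],[-1,[0,0,0],0],[-1,[0,0,0],0]]'
```

```text
time: 22.65
position: [0.4592, -0.0908, 0.0316]
eef_rot: [0.068, 0.998, -0.0, -0.0]
force: [-3.3, 0.4, 1.5]
finger_gap: 0.0255
finger_force: 39.7
time: 23.07
position: [0.4598, -0.0909, 0.0316]
eef_rot: [0.068, 0.998, -0.0, -0.0]
force: [-5.4, 0.8, 3.3]
finger_gap: 0.0255
finger_force: 39.9
```

```bash
python3 -m creep '[[0.2,[0,0,0],0],[0.2,[0,0,0],0],[0.2,[0,0,0],0],[0.2,[0,0,0],0],[0.2,[0,0,0],0]]'
python3 -m creep '[[0.2,[0,0,10],0],[0.2,[0,0,35],0],[0.2,[0,0,35],0],[-1,[0,0,10],0],[-1,[0,0,0],0]]'
python3 -m creep '[[-1,[0,0,0],0],[-1,[0,0,0],0],[-1,[0,0,0],0],[-1,[0,0,0],0],[-1,[0,0,0],0]]'
python3 - <<'E'
from h import *
f=eyes.grab_frame("wrist");b=eyes.grab_frame("scene")
o=np.hstack([cv2.resize(f["img"],(420,420)),cv2.resize(b["img"][190:315,225:365],(380,420),interpolation=2)])
cv2.imwrite("pics/c3.png",o[:,:,::-1])
E
```

```text
time: 23.48
position: [0.4603, -0.0911, 0.0316]
eef_rot: [0.068, 0.998, -0.0, 0.0]
force: [0.3, -0.9, 0.2]
finger_gap: 0.0513
finger_force: 0.0
time: 23.9
position: [0.4616, -0.0915, 0.1242]
eef_rot: [0.068, 0.998, -0.001, 0.002]
force: [0.5, -0.4, -0.3]
finger_gap: 0.0281
finger_force: 0.0
time: 24.32
position: [0.4597, -0.0908, 0.1209]
eef_rot: [0.068, 0.998, 0.0, -0.001]
force: [-0.3, -0.2, 0.2]
finger_gap: -0.0001
finger_force: 0.0
```

View pics/c3.png

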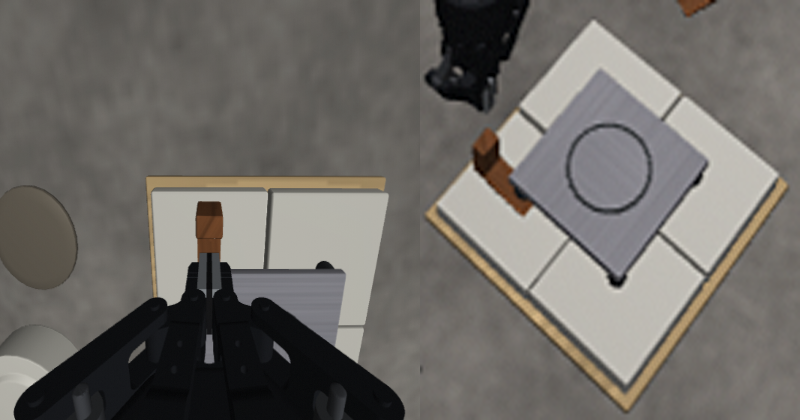

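The wedge sits under the low foot at about (517,195) in the right half, and the stand looks level. Now the proof press over the wedged foot.

```bash
python3 -m creep '[[-1,[20,-2,0],0],[-1,[20,-2,0],0],[-1,[8,0,-20],0],[-1,[0,0,-25],0],[-1,[0,0,-9],0]]'
python3 -m creep '[[-1,[0,0,-4],0],[-1,[0,0,0],0],[-1,[0,0,-1],0],[-1,[0,0,0],0],[-1,[0,0,0],0]]'
python3 -m creep '[[-1,[0,0,-1],0],[-1,[0,0,0],0],[-1,[0,0,0],0],[-1,[0,0,0],0],[-1,[0,0,0],0]]'
```

```text
time: 24.83
position: [0.5072, -0.0946, 0.0649]
eef_rot: [0.068, 0.998, 0.0, -0.001]
force: [-1.0, 0.5, -1.9]
finger_gap: 0.0001
finger_force: 0.0
time: 25.25
position: [0.5084, -0.0952, 0.0635]
eef_rot: [0.068, 0.998, -0.0, 0.001]
force: [-0.8, 0.3, -0.6]
finger_gap: 0.0001
finger_force: 0.0
time: 25.67
position: [0.5081, -0.095, 0.0616]
eef_rot: [0.068, 0.998, -0.0, 0.0]
force: [-0.1, -0.6, 0.3]
finger_gap: -0.0002
finger_force: 0.0
```

```bash
python3 -m creep '[[-1,[0,0,-1],0],[-1,[0,0,0],0],[-1,[0,0,-0.6],0],[-1,[0,0,0],0],[-1,[0,0,0],0]]'
python3 -m creep '[[-1,[0,0,-0.5],0],[-1,[0,0,0],0],[-1,[0,0,0],0],[-1,[0,0,0],0],[-1,[0,0,0],0]]'
```

```text
time: 26.08
position: [0.508, -0.0949, 0.0599]
eef_rot: [0.068, 0.998, 0.0, -0.0]
force: [1.3, -0.5, 0.1]
finger_gap: 0.0001
finger_force: 0.0
time: 26.5
position: [0.5081, -0.095, 0.0595]
eef_rot: [0.068, 0.998, -0.0, 0.0]
force: [0.5, 0.3, 1.0]
finger_gap: -0.0
finger_force: 0.1
```

```bash
python3 -m creep '[[-1,[0,0,-0.5],0],[-1,[0,0,0],0],[-1,[0,0,0],0],[-1,[0,0,0],0],[-1,[0,0,0],0]]'
python3 -m creep '[[-1,[0,0,-0.4],0],[-1,[0,0,0],0],[-1,[0,0,0],0],[-1,[0,0,0],0],[-1,[0,0,0],0]]'
```

```text
time: 26.92
position: [0.5081, -0.095, 0.0593]
eef_rot: [0.068, 0.998, -0.0, 0.0]
force: [-1.9, 0.2, 6.2]
finger_gap: -0.0001
finger_force: 3.4
time: 27.33
position: [0.5081, -0.095, 0.0592]
eef_rot: [0.068, 0.998, -0.0, 0.0]
force: [-3.2, 1.1, 12.1]
finger_gap: -0.0005
finger_force: 6.0
```

The stand holds firm at 59.3 mm under 12 N. Next, the opposite corner.

```bash
python3 -m creep '[[-1,[0,0,15],0],[-1,[28,21,8],0],[-1,[28,21,0],0],[-1,[28,21,0],0],[-1,[28,21,0],0]]'
python3 -m creep '[[-1,[28,21,-6],0],[-1,[2,2,-10],0],[-1,[0,0,-3],0],[-1,[0,0,0],0],[-1,[0,0,0],0]]'
python3 -m creep '[[-1,[0,0,-1],0],[-1,[0,0,0],0],[-1,[0,0,-0.7],0],[-1,[0,0,0],0],[-1,[0,0,0],0]]'
```

```text
time: 27.75
position: [0.6212, -0.0099, 0.0818]
eef_rot: [0.068, 0.998, -0.0, 0.0]
force: [-0.1, -0.6, 1.1]
finger_gap: -0.0002
finger_force: 0.0
time: 28.17
position: [0.6491, 0.0114, 0.0626]
eef_rot: [0.068, 0.998, -0.0, -0.001]
force: [-0.6, -0.1, 0.0]
finger_gap: -0.0
finger_force: 0.0
time: 28.58
position: [0.65, 0.0118, 0.0611]
eef_rot: [0.068, 0.998, -0.0, 0.0]
force: [0.2, 0.4, -0.1]
finger_gap: -0.0002
finger_force: 0.0
```

```bash
python3 -m creep '[[-1,[0,0,-1],0],[-1,[0,0,0],0],[-1,[0,0,-0.4],0],[-1,[0,0,0],0],[-1,[0,0,0],0]]'
python3 -m creep '[[-1,[0,0,-0.5],0],[-1,[0,0,0],0],[-1,[0,0,0],0],[-1,[0,0,0],0],[-1,[0,0,0],0]]'
```

```text
time: 29.0
position: [0.6501, 0.012, 0.0597]
eef_rot: [0.068, 0.998, -0.0, 0.0]
force: [-1.3, -0.6, 5.1]
finger_gap: 0.0001
finger_force: 2.3
time: 29.42
position: [0.6501, 0.012, 0.0595]
eef_rot: [0.068, 0.998, -0.0, 0.0]
force: [-2.8, -0.2, 9.7]
finger_gap: 0.0002
finger_force: 4.8
```

```bash
python3 -m creep '[[-1,[0,0,5],0],[-1,[0,0,25],0],[-1,[0,0,35],0],[-1,[0,0,30],0],[-1,[0,0,0],0]]'
python3 -m creep '[[-1,[0,0,0],0],[-1,[0,0,0],0],[-1,[0,0,0],0],[-1,[0,0,0],0],[-1,[0,0,0],0]]'
python3 - <<'E'
from h import *
b=eyes.grab_frame("scene");save(b,"end.png",(205,170,385,325),4)
E
```

```text
time: 29.83
position: [0.6522, 0.0119, 0.1599]
eef_rot: [0.068, 0.998, -0.0, 0.004]
force: [-0.1, -0.3, -0.1]
finger_gap: -0.0003
finger_force: 0.0
time: 30.25
position: [0.6496, 0.0121, 0.1531]
eef_rot: [0.068, 0.998, 0.0, -0.001]
force: [0.2, -0.3, -0.5]
finger_gap: 0.0003
finger_force: 0.0
```

View pics/end.png

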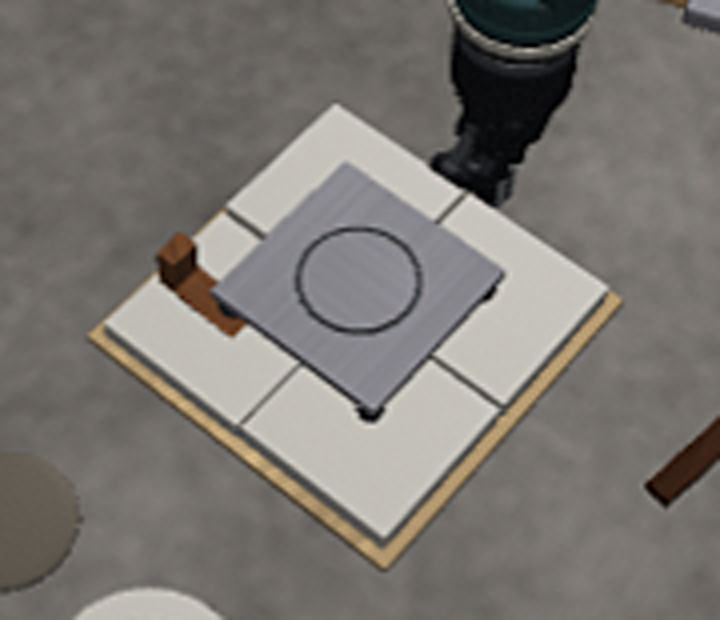

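The wedge lies under the low foot at (228,308), the stand is level, and the gripper is clear. I hand in.

```bash
python3 -c "
from station import ctrl
print(ctrl.close_job())"
```

```text
the job is handed in; nothing more can be done
None
```

The near-right corner was the low one (about 3.8 mm). The middle wedge is snug under its foot, the stand held level in both proof presses (12 N wedged, 10 N opposite), and I handed the job in at about 30 s; no verdict was returned.

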